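# Work a seized board clamp loose and take the board out

## Robot

A 6-joint arm with a two-finger parallel gripper is mounted at the origin on the work surface. World frame = base frame: x ahead of the robot, y to its left, z up, the work surface at z = 0. Lengths are in mm, angles in rad, forces in N, time in s.
With the tool pointing down it reaches from about 425 to 950 mm from the base axis. Payload 3.5 kg.
Tool frame: the origin (TCP) lies where the fingers leave the gripper's body, on its centre line; the fingertips stand 73 mm ahead of it and the grasp point (between the pads) lies 54 mm ahead of it; z points along the fingers, y is the line along which they close (so a half turn about z gives the same grasp; the last joint's range is limited). The gripper opens to 85 mm and grips with 20 to 120 N. Pads are 22 mm wide; open, the fingers measure 114 mm over their backs; the gripper's body (76 mm by 85 mm) begins 54 mm behind the grasp point. The pads swing forward as they close: fully open they stand 13 mm farther back than shut.
Start: joints at [1.056, 0.286, 1.577, -0, 1.279, -0.15], TCP at [240.778, 630.581, 303.925] pointing down, gripper open.
Joint ranges: [-2.77, 2.77], [-0.9, 2.22], [0.21, 2.48], [-1.53, 4.67], [0.24, 2.81], [-2.84, 2.84]. Speed limits (rad/s): [2.79, 2.79, 3.14, 3.14, 3.14, 3.14].

## Interface

Orientations are given as a rotation vector (axis times angle).
In Python, from bench import get_obs, camera, close_job gives the robot as it stands.
- The arm moves only by the tool move_arm, never from a script. Its argument "motion" is a list of rows, each a list of 2 entries, a list of its own where there are three numbers: the shift along the world's x, y, z normalised to -1 to 1, where 1 is 0.3 m, then the turn about the world's z normalised to -1 to 1, where 1 is 60 degrees. In form: [[[x, y, z], yaw], ...]. A call has 1 to 12 rows; each row is the pose to reach, as a shift and turn from the pose commanded when the call began; what a row does not reach only later rows make up. A row lasts 1/12 s, in which the tool goes at most 41.7 mm and 7.16 degrees, less where a joint would pass 70% of its speed; a pose out of reach is approached as far as the arm can. A call with a number of a shift or a turn outside -1 to 1 is refused whole. A call with a gripper value outside its range is refused whole. "grip" is the closure, from -1 (fully open) to 1 (shut), so that 0 is half open, set as the call begins (left out, the last holds). The fingers move at their own pace and stop on an object; "grip_force" is the grip in N (left out, the last holds). Time passes only in rows, so rows that repeat a pose let the fingers close. It gives the time, the measured TCP pose, the force, the opening and the grip force at its end, in the units of the state.
- get_obs(): the state, without advancing time (a new reading comes with each control period).
- camera(name): name is "side" or "top" or "wrist"; returns a dict with "img" (400x640x3 uint8, red, green, blue), "depth" (400x640 float32, mm along the optical axis (not along the pixel's ray), 0 where there is no reading), "fov_y" (degrees; the focal length in pixels is half the picture's height over the tangent of half this angle, whatever the lens; pixels are square), "cx", "cy" (the principal point, pixels), "world_from_camera" (4x4, takes a point from camera to world coordinates); the wrist camera has in their place "T_tool_cam" (4x4, takes a point from camera to tool coordinates, whose origin is the TCP and whose axes are the flange's). Camera axes: x right, y up, looking along -z (the intrinsics and any distortion apply to the point x, -y, -z); pixel columns grow to the right and rows downward; lengths in mm; the calibration is good to about 2 mm. The wrist camera is an equidistant fisheye: a pixel r from the principal point sees the ray r / f radians off the axis. A picture is of the moment at which its call begins: read the wrist's pose just before it.
- close_job(): hands the job in; it is judged then, once.
The state is a dict: "t": time; "joints": joint angles; "qvel": joint speeds; "effort": joint torques, N m; "ee_pos": TCP position; "orientation": TCP orientation; "force": force on the tool from outside, world axes, zero at the start; "wrist_torque": the same for the moment, N m; "finger_gap": opening from 0.0 (shut) to 1.0 (fully open); "finger_force": force on a finger pad.
Only numpy, scipy, OpenCV 4.12 (cv2) and the standard library are available. Lean on these libraries where they do the work, as an engineer would, in place of code of your own. Each camera call takes 0.05 s, during which the arm holds its last target. There are 200 camera calls.

## Task

The turn clamp on the circuit-board holder has seized. Rock its wing handle gently back and forth from stop to stop in small arcs, never forcing it against a stop, until it breaks free; then swing its blade well clear of the board, to either side. Lift the board out, set it down flat in the large empty compartment of the tray without dropping it, let go, and leave everything else where it is.

Things in the scene. Friction and masses are not known exactly. Their poses are not given: they have to be found in the camera images.
- holder: Fixed board holder: dark steel base plate 130 mm (x) by 200 mm (y), 18 mm thick; origin at the centre of its underside, z up. 45 mm towards +y is the middle of the nest (low aluminium corner pieces) in which the circuit board lies flat, its underside 30 mm above the table. 45 mm towards -y stands a round steel boss, the upright axis of the turn clamp.
- keeper: Steel blade of the turn clamp, 16 mm wide, 4 mm thick, underside 35 mm above the table (2 mm over the board), turning about the upright clamp axis; origin on the axis. Its +y runs along the blade to the tip, at the start roughly along the holder's +y, holding the board down. Turned 55 degrees or more from the holder's y, to either side (it turns 1.7 rad at most), it is well clear of the board.
- wing: Black plastic wing handle on the blade's stem: upright bar 44 mm long (y, along the blade when unloaded), 12 mm thick (x), 36 mm high, top 83 mm above the table. It turns the blade and is springy on its stem: twisted against the blade by 0.05 rad at 0.3 N m (6 N m per rad). It breaks at 0.5 N m (0.09 rad of twist).
- wing_grip (a point): Point on the clamp axis in the wing bar, 69 mm above the table, 14 mm below the bar's top: where to grip, across the 12 mm thickness. Axes as wing. Turning it inside the seized arc takes 0.03 to 0.24 N m; 0.28 N m or more means that a stop is reached; once free, about 0.03 N m.
- keeper_tip (a point): Top of the blade's tip, 78 mm from the clamp axis. Seized, the blade moves only some 0.36 rad between two stops; it starts anywhere inside, so find them by feel (it may first catch sooner: then go back too). Each full sweep from stop to stop loosens the thread; pushing one way only does nothing. After some 3 to 7 sweeps it suddenly turns past a stop and stays free both ways.
- board_grip (a point): Centre of the finned aluminium heat sink, 36 mm (x) by 26 mm (y) by 46 mm high, on a green circuit board 80 mm (x) by 60 mm (y), 3 mm thick, 120 g in all. The point is 26 mm above the board's underside and 8 mm in +y from the board's centre; axes are the board's, z up. In the nest, the axes agree with the holder's and the point is 56 mm above the table.
- tray: Fixed grey parts tray 150 mm (x) by 220 mm (y); walls 4 mm thick and 15 mm high, floor 3 mm thick; origin at the centre of its underside. A wall across it, centred at y = -42 mm, parts it in a large empty compartment (142 mm by 146 mm, +y side) and a narrow one in which two steel hot-air nozzles stand.
- tray_cell (a point): Centre of the floor of the large empty compartment of the tray, on the floor's surface 3 mm above the table; x and y axes as the tray.
- nozzle_a: Hot-air nozzle, steel, 28 mm foot, 45 mm high, standing in the tray's narrow compartment; origin at its underside. Leave alone.
- nozzle_b: Hot-air nozzle, steel, 28 mm foot, 38 mm high, standing in the tray's narrow compartment; origin at its underside. Leave alone.
- nozzle_c: Hot-air nozzle, steel, 30 mm foot, 42 mm high, standing at the back of the bench; origin at its underside. Leave alone.
- reel: Solder reel standing on its flange, 56 mm across, 42 mm high; origin at its underside. Leave alone.
- flux: Small flux jar, 44 mm across, 50 mm high; origin at its underside. Leave alone.
- driver: Screwdriver, 150 mm long, lying on the bench near the robot's base; its x runs along it. Leave alone.
- brush: Brush, 160 mm long, lying at the back of the bench; its x runs along it. Leave alone.
There are look-alikes about, which are no part of the job. There is more than one size of the holder; the one meant has the size given above. What is shaped like the part that bears board_grip but pink is not meant.

How it is judged (in metres and radians):
On the way:
1. the clamp is worked free and its blade turned clear of the board (more than 0.9 rad from the holder's y) while the board still lies in its nest (angle between the y axis of keeper and the y axis of holder, either way round above 0.9 rad and distance of board_grip from where it was at the start of the episode below 0.01 m), for 0.2 s.
At the end, for the whole second after the job is handed in: The board lies flat (within 0.1 rad) and at rest on the floor of the tray's large compartment, released, the heat sink's centre within 50 mm (x) and 60 mm (y) of the compartment's centre; the clamp blade still stands clear, more than 0.85 rad from the holder's y (x of board_grip in the frame of tray_cell between -0.05 and 0.05 m and y of board_grip in the frame of tray_cell between -0.06 and 0.06 m and z of board_grip in the frame of tray_cell below 0.031 m and angle between board_grip's own z axis and vertical below 0.1 rad and linear speed of board below 0.02 m/s and contact force between the fingers and board below 0.1 N and angle between the y axis of keeper and the y axis of holder, either way round above 0.85 rad); the robot touches nothing.
It fails at once if the wing is overloaded: twisted more than 0.09 rad against the blade (about 0.5 N m) (angle between the y axis of wing and the y axis of keeper, either way round above 0.09 rad).
It fails at once if the board is dropped: falls untouched faster than 0.5 m/s (contact force between board and anything else below 0.02 N and linear speed of board above 0.5 m/s).
It fails at once if a nozzle in the tray is shifted by more than 15 mm (distance of any of nozzle_a, nozzle_b from where it was at the start of the episode above 0.015 m).
It fails at once if a bystander on the bench is shifted by more than 20 mm (distance of any of nozzle_c, reel, flux, driver, brush from where it was at the start of the episode above 0.02 m).
It also fails if it takes over 72 s, if anything falls off the work surface, if the arm or the gripper's body presses on something with over 40 N, if the wrist force passes 120 N, or if a joint passes its speed limit or range.

## Working session

There is one attempt and no reset: what is moved stays moved. The work goes in short steps, Python scripts to look and compute and a tool call to move; the robot and the scene stay as the last step left them, time stands still between calls to the robot, and variables do not carry over. Pictures are saved under pics/ and viewed, at most 10 in all, crops included, and the job is handed in when it is done.

Besides the shell and the picture viewer there is one more tool, called as name([rows], argument=value, ...), one row to a line, values as JSON. move_arm: Moves the arm, as the interface text tells. Its arguments: {"type":"object","properties":{"motion":{"type":"array"},"grip":{"type":"number"},"grip_force":{"type":"number"}},"required":["motion"]}

```bash
mkdir -p pics
cat > h.py <<'E'
import numpy as np, cv2
from bench import get_obs, camera, close_job
def save(c,n,box=None,s=1):
    im=c["img"][...,::-1]
    if box: x0,y0,x1,y1=box; im=im[y0:y1,x0:x1]
    cv2.imwrite("pics/"+n,cv2.resize(im,None,fx=s,fy=s,interpolation=cv2.INTER_CUBIC))
def cloud(c):
    h,w=c["depth"].shape; f=h/2/np.tan(np.radians(c["fov_y"])/2)
    u,v=np.meshgrid(np.arange(w),np.arange(h)); d=c["depth"]
    P=np.stack([(u-c["cx"])/f*d,-(v-c["cy"])/f*d,-d,np.ones_like(d)],-1)
    W=(P@np.array(c["world_from_camera"]).T)[...,:3]; W[d==0]=np.nan
    return W
E
python3 - <<'E'
from h import *
o=get_obs(); print(o)
for n in("top","side"):
    c=camera(n); save(c,n+"0.png"); print(n,c["fov_y"],c["cx"],c["cy"],np.array(c["world_from_camera"]).round(3).tolist(), [k for k in c])
    np.savez(n+"0.npz",W=cloud(c),img=c["img"])
E
```

```text
{'t': 0.0, 'joints': array([ 1.05597760e+00,  2.87179472e-01,  1.57818298e+00,  3.41550372e-05,
        1.27863742e+00, -1.50006004e-01]), 'qvel': array([ 0.00156616, -0.00084985,  0.00111174,  0.00059756,  0.00096594,
        0.00028558]), 'effort': array([-1.29203654e-04, -4.05974507e+01, -2.92625803e+01, -2.10748958e-04,
        5.91524920e-03,  2.36068658e-06]), 'ee_pos': array([240.54677066, 630.1539441 , 302.53454864]), 'orientation': array([-0.56974081, -3.08866605,  0.00355658]), 'force': array([ 0.22123112, -1.46900398, -0.96824091]), 'wrist_torque': array([ 0.00685091, -0.06828462,  0.03804841]), 'finger_force': 0.0, 'finger_gap': 1.0003051659144973}
top 56.8371043957561 323.40743834769586 204.71342414676263 [[0.01, 0.986, -0.165, 342.318], [-1.0, 0.008, -0.011, 110.944], [-0.009, 0.165, 0.986, 1271.59], [0.0, 0.0, 0.0, 1.0]] ['img', 'depth', 'fov_y', 'cx', 'cy', 'world_from_camera']
side 54.84191366202058 317.7348998412963 204.85914036254994 [[0.84, 0.34, -0.422, 87.413], [-0.542, 0.509, -0.669, -620.496], [-0.013, 0.79, 0.612, 745.044], [0.0, 0.0, 0.0, 1.0]] ['img', 'depth', 'fov_y', 'cx', 'cy', 'world_from_camera']
```

View pics/top0.png

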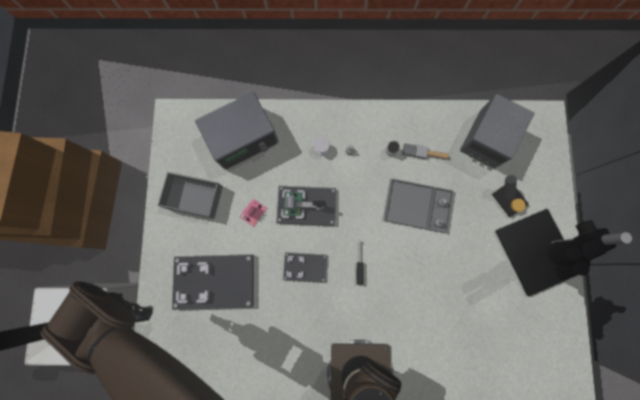

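View pics/side0.png

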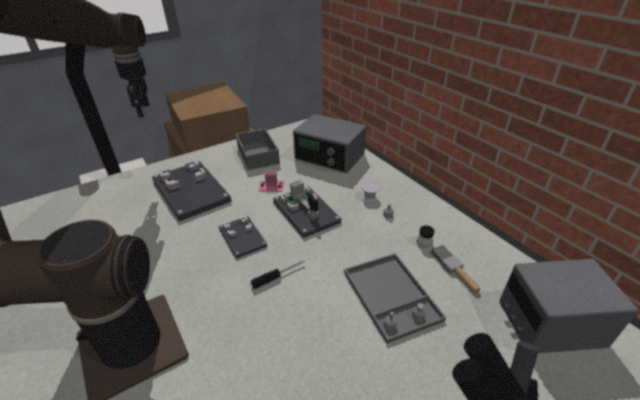

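The top view has three holder-like plates: a large one (215,282), a small one (305,267) and a middle one (307,206). The middle one bears the green board (~291,203) and the wing. The pink look-alike is at (254,212). The tray is at (420,205), with its nozzles on the right side. I'll measure these next and confirm with a crop.

Run:
```python
from h import *
for n in("top","side"):
    z=np.load(n+"0.npz");W=z["W"];im=z["img"].astype(int)
    print(n)
    if n=="top":
        boxes={"mid":(270,178,348,234),"small":(278,245,335,290),"large":(165,245,262,318),"tray":(378,170,462,240)}
    else: boxes={"mid":(265,170,350,245),"tray":(335,248,450,345)}
    for k,(x0,y0,x1,y1) in boxes.items():
        w=W[y0:y1,x0:x1].reshape(-1,3); 
        zr=(10,26) if k!="tray" else (9,22)
        zr=(11,24) if k!="tray" else (10,20)
        m=(w[:,2]>zr[0])&(w[:,2]<zr[1])
        r=cv2.minAreaRect(w[m][:,:2].astype(np.float32)); print(k,m.sum(),np.round(r[0],1),np.round(r[1],1),round(r[2],2), "zmed",np.median(w[m][:,2]).round(1))
        if k=="mid":
            for lo,hi in((40,62),(62,78),(76,95)):
                q=w[(w[:,2]>lo)&(w[:,2]<hi)]; 
                if len(q)>4: print(lo,hi,len(q),q.mean(0).round(1),[np.round(t,1) for t in cv2.minAreaRect(q[:,:2].astype(np.float32))])
    if n=="top":
      t=W[100:350,150:460]; print("table z",np.nanmedian(t[...,2]))
c=camera("top"); save(c,"crop.png",(150,170,470,320),2.4)
```

```text
top
mid 1447 [551.8 184.6] [200.4 130.7] 88.17 zmed 17.0
40 62 68 [548.4 194.5  50.7] [array([564.2, 184.8]), array([ 54.7, 130.3]), np.float64(1.8)]
62 78 66 [552.2 218.   71.7] [array([551.1, 184.2]), array([131.1,  34.2]), np.float64(87.9)]
76 95 85 [551.1 185.6  80.3] [array([553.9, 184.6]), array([ 33.8, 131.3]), np.float64(1.0)]
small 771 [341.  185.3] [140.9  91.8] 87.11 zmed 13.3
large 2372 [290.9 490.8] [172.7 267. ] 2.18 zmed 22.1
tray 349 [ 556.2 -203.8] [221.3 151.3] 78.89 zmed 13.8
table z 0.07870584452234652
side
mid 1264 [580.9 202.5] [347.8 286. ] 63.41 zmed 19.1
40 62 233 [540.9 242.3  48.8] [array([552.6, 258.3]), array([ 59.1, 280.5]), np.float64(5.8)]
62 78 122 [546.7 195.4  70.6] [array([554.2, 182.9]), array([ 36.8, 135.7]), np.float64(4.2)]
76 95 118 [549.4 191.1  80.4] [array([546.3, 184.2]), array([136.5,  37.2]), np.float64(83.8)]
tray 1190 [ 618.5 -216. ] [224.3 284.3] 78.87 zmed 15.5
```

View pics/crop.png

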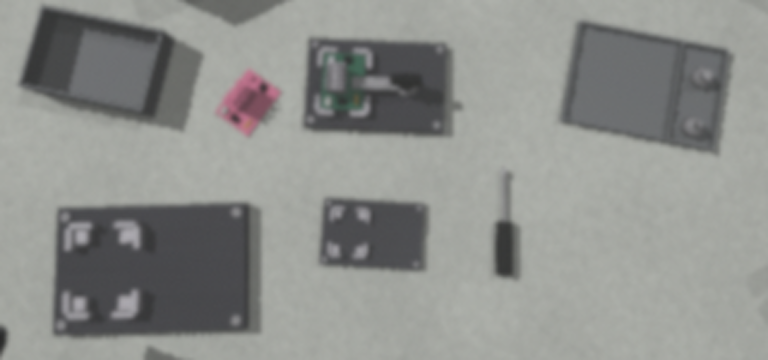

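The depth reading gives the middle plate as 200.4 x 130.7 mm, which matches the described holder. The small one is 141x92 and the large one 267x173. The crop confirms a green board with a grey heat sink at crop (335,80), and the wing at (405,82). Clamp axis is about (550.4,139.6) and holder yaw about -1.8°. Next I move above the clamp.

move_arm([
  [[0.516, -0.818, 0], -0.592],
  [[0.516, -0.818, 0], -0.592],
  [[0.516, -0.818, 0], -0.592],
  [[0.516, -0.818, 0], -0.592],
  [[0.516, -0.818, 0], -0.592],
  [[0.516, -0.818, 0], -0.592],
  [[0.516, -0.818, 0], -0.592],
  [[0.516, -0.818, 0], -0.592],
])

```text
t: 0.82
ee_pos: [398.6, 380.3, 303.6]
orientation: [1.493, 2.762, -0.003]
force: [-0.3, 0.4, -0.6]
finger_gap: 0.998
finger_force: 0.0
```

move_arm([
  [[0.516, -0.818, -0.28], -0.592],
  [[0.516, -0.818, -0.28], -0.592],
  [[0.516, -0.818, -0.28], -0.592],
  [[0.516, -0.818, -0.28], -0.592],
  [[0.516, -0.818, -0.28], -0.592],
  [[0.516, -0.818, -0.28], -0.592],
  [[0.516, -0.818, -0.28], -0.592],
  [[0.516, -0.818, -0.28], -0.592],
  [[0.516, -0.818, -0.28], -0.592],
  [[0.516, -0.818, -0.28], -0.592],
])

```text
t: 1.65
ee_pos: [550.2, 139.8, 219.5]
orientation: [-2.259, -2.181, 0.001]
force: [0.8, 0.5, -0.0]
finger_gap: 1.002
finger_force: 0.0
```

```bash
cat >> h.py <<'E'
from scipy.spatial.transform import Rotation as Ro
def wcloud(c,o):
    h,w=c["depth"].shape; f=h/2/np.tan(np.radians(c["fov_y"])/2)
    u,v=np.meshgrid(np.arange(w),np.arange(h)); d=c["depth"]
    x=u-c["cx"];y=v-c["cy"];r=np.hypot(x,y)+1e-9;t=np.tan(np.minimum(r/f,1.5))
    P=np.stack([x/r*t*d,-y/r*t*d,-d,np.ones_like(d)],-1)
    T=np.eye(4);T[:3,:3]=Ro.from_rotvec(o["orientation"]).as_matrix();T[:3,3]=o["ee_pos"]
    W=(P@(T@np.array(c["T_tool_cam"])).T)[...,:3]; W[d==0]=np.nan
    return W
def st():
    o=get_obs();y=Ro.from_rotvec(o["orientation"]).as_matrix()[:,1]
    print("t",round(o["t"],2),"p",o["ee_pos"].round(1),"yaw",np.degrees(np.arctan2(y[1],y[0])).round(2),"F",o["force"].round(2),"M",o["wrist_torque"].round(3),"gap",round(o["finger_gap"],3),"ff",round(o["finger_force"],1),"q",o["joints"].round(2))
    return o
E
python3 - <<'E'
from h import *
o=st(); c=camera("wrist"); save(c,"w1.png"); W=wcloud(c,o); np.savez("w1.npz",W=W,img=c["img"])
w=W.reshape(-1,3); near=np.hypot(w[:,0]-551,w[:,1]-140)<40
for lo,hi in((78,88),(34,44),(15,21)):
    q=w[near&(w[:,2]>lo)&(w[:,2]<hi)]
    if len(q)>5: print(lo,len(q),q.mean(0).round(1),[np.round(t,1) for t in cv2.minAreaRect(q[:,:2].astype(np.float32))])
E
```

```text
t 1.65 p [550.2 139.8 219.5] yaw -2.02 F [ 0.76  0.53 -0.  ] M [ 0.038 -0.02  -0.006] gap 1.002 ff 0.0 q [0.07 0.14 1.91 0.   1.09 0.1 ]
78 940 [549.6 140.2  82.8] [array([549.4, 138.7]), array([43.8, 12.7]), np.float64(89.6)]
34 752 [549.6 161.   38.4] [array([549.1, 155.6]), array([48.3, 30.5]), np.float64(89.8)]
15 3698 [552.  141.7  18.4] [array([551.2, 140.3]), array([78.5, 79.4]), np.float64(88.0)]
```

View pics/w1.png

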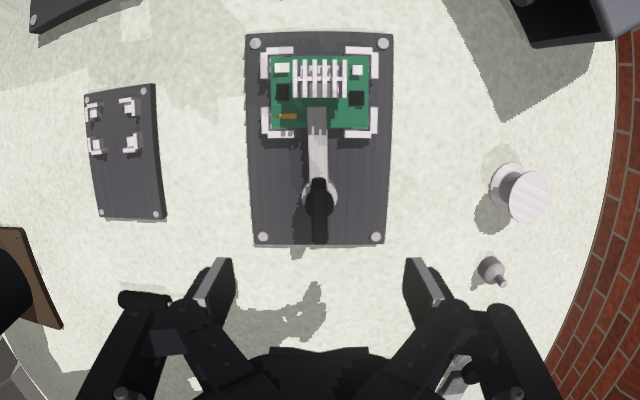

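The wrist view shows the wing bar at (318,208), the blade pointing up at (318,130), and the green board with fins at (320,78). The bar's top is at z 82.8, 43.8x12.7 mm, centre (549.4,138.7), long axis 89.6°, which matches the given size. Descend and grip.

move_arm([
  [[-0.003, -0.003, -0.1], 0.027],
  [[-0.003, -0.003, -0.2], 0.027],
  [[-0.003, -0.003, -0.28], 0.027],
  [[-0.003, -0.003, -0.32], 0.027],
  [[-0.003, -0.003, -0.32], 0.027],
  [[-0.003, -0.003, -0.32], 0.027],
])

```text
t: 2.2
ee_pos: [549.3, 140.1, 124.4]
orientation: [-2.226, -2.217, -0.0]
force: [-0.1, -0.3, 1.4]
finger_gap: 0.999
finger_force: 0.0
```

move_arm([
  [[0, 0, 0], 0],
  [[0, 0, 0], 0],
  [[0, 0, 0], 0],
  [[0, 0, 0], 0],
  [[0, 0, 0], 0],
  [[0, 0, 0], 0],
  [[0, 0, 0], 0],
  [[0, 0, 0], 0],
  [[0, 0, 0], 0],
  [[0, 0, 0], 0],
], grip=1, grip_force=80)

```text
t: 3.03
ee_pos: [550.0, 138.8, 124.5]
orientation: [2.227, 2.214, 0.002]
force: [0.8, -0.5, 3.4]
finger_gap: 0.129
finger_force: 78.8
```

```bash
python3 -c "
from h import *
st()"
```

```text
t 3.03 p [550.  138.8 124.5] yaw -0.32 F [ 0.81 -0.5   3.41] M [-0.058 -0.083  0.043] gap 0.129 ff 78.8 q [ 0.07  0.27  1.96 -0.    0.91  0.07]
```

move_arm([
  [[0, 0, 0], 0.016],
  [[0, 0, 0], 0.032],
  [[0, 0, 0], 0.048],
  [[0, 0, 0], 0.048],
  [[0, 0, 0], 0.048],
])

```text
t: 3.45
ee_pos: [550.0, 138.8, 124.5]
orientation: [2.17, 2.27, 0.001]
force: [0.9, 0.4, 4.4]
finger_gap: 0.127
finger_force: 79.1
```

```bash
python3 -c "
from h import *
st()"
```

```text
t 3.45 p [550.  138.8 124.5] yaw 2.58 F [0.86 0.44 4.42] M [-0.104 -0.121  0.023] gap 0.127 ff 79.1 q [ 0.07  0.27  1.96 -0.    0.91  0.02]
```

move_arm([
  [[0, 0, 0], 0.016],
  [[0, 0, 0], 0.032],
  [[0, 0, 0], 0.048],
  [[0, 0, 0], 0.048],
  [[0, 0, 0], 0.048],
])

```text
t: 3.87
ee_pos: [550.0, 138.8, 124.5]
orientation: [2.112, 2.324, 0.001]
force: [0.7, -0.2, 5.3]
finger_gap: 0.125
finger_force: 79.2
```

```bash
python3 -c "
from h import *
st()"
```

```text
t 3.87 p [550.  138.8 124.5] yaw 5.46 F [ 0.73 -0.21  5.28] M [-0.107 -0.095  0.003] gap 0.125 ff 79.2 q [ 0.07  0.27  1.96 -0.    0.91 -0.03]
```

Run:
```python
from h import *
o=st(); print(o["effort"].round(3)); c=camera("wrist"); save(c,"w2.png",(200,20,440,260),2.2)
o2=st(); print(o2["effort"].round(3))
W=wcloud(c,o); w=W.reshape(-1,3); a=np.hypot(w[:,0]-549.6,w[:,1]-139)
q=w[(a<82)&(a>25)&(w[:,2]>36)&(w[:,2]<42)&(w[:,1]>139)]
print(len(q),[np.round(t,1) for t in cv2.minAreaRect(q[:,:2].astype(np.float32))], cv2.fitLine(q[:,:2].astype(np.float32),cv2.DIST_HUBER,0,.01,.01).ravel())
```

```text
t 3.87 p [550.  138.8 124.5] yaw 5.46 F [ 0.73 -0.21  5.28] M [-0.107 -0.095  0.003] gap 0.125 ff 79.2 q [ 0.07  0.27  1.96 -0.    0.91 -0.03]
[  0.486 -31.354 -20.949   0.144   0.169  -0.   ]
t 3.92 p [550.  138.8 124.5] yaw 5.46 F [ 0.67 -0.5   5.36] M [-0.166 -0.126  0.013] gap 0.128 ff 79.2 q [ 0.07  0.27  1.96 -0.    0.91 -0.03]
[ 4.8900e-01 -3.1355e+01 -2.0949e+01  1.4400e-01  1.6900e-01  5.0000e-03]
3204 [array([552.9, 200.7]), array([78.4, 62.1]), np.float64(34.8)] [ 1.08941585e-01 -9.94048178e-01  5.44217896e+02  1.90619156e+02]
```

View pics/w2.png

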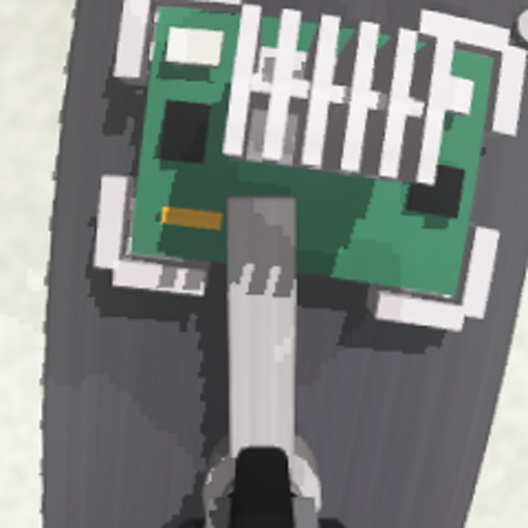

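The blade (crop 262,300) has followed the wing to about +6°, so low friction is real. I carry on.

move_arm([
  [[0, 0, 0], 0.016],
  [[0, 0, 0], 0.032],
  [[0, 0, 0], 0.048],
  [[0, 0, 0], 0.056],
  [[0, 0, 0], 0.056],
  [[0, 0, 0], 0.056],
])

```text
t: 4.42
ee_pos: [550.0, 138.8, 124.5]
orientation: [2.044, 2.385, 0.001]
force: [0.5, -1.1, 5.1]
finger_gap: 0.131
finger_force: 79.2
```

```bash
python3 -c "
from h import *
print(st()['effort'][5])"
```

```text
t 4.42 p [550.  138.8 124.5] yaw 8.81 F [ 0.52 -1.06  5.13] M [-0.125 -0.088 -0.087] gap 0.131 ff 79.2 q [ 0.07  0.27  1.96 -0.    0.91 -0.09]
-0.038753722328692675
```

move_arm([
  [[0, 0, 0], 0.016],
  [[0, 0, 0], 0.032],
  [[0, 0, 0], 0.04],
  [[0, 0, 0], 0.04],
  [[0, 0, 0], 0.04],
])

```text
t: 4.83
ee_pos: [550.0, 138.9, 124.5]
orientation: [1.994, 2.427, 0.001]
force: [0.8, 0.3, 4.9]
finger_gap: 0.124
finger_force: 79.3
```

```bash
python3 -c "
from h import *
print(st()['effort'][5])"
```

```text
t 4.83 p [550.  138.9 124.5] yaw 11.18 F [0.83 0.28 4.92] M [-0.229 -0.036 -0.141] gap 0.124 ff 79.3 q [ 0.07  0.27  1.96 -0.    0.91 -0.13]
-0.16573414206504822
```

move_arm([
  [[0, 0, 0], 0.01],
  [[0, 0, 0], 0.02],
  [[0, 0, 0], 0.03],
  [[0, 0, 0], 0.03],
  [[0, 0, 0], 0.03],
])

```text
t: 5.25
ee_pos: [549.9, 138.9, 124.5]
orientation: [1.957, 2.457, 0.001]
force: [1.6, -0.3, 5.3]
finger_gap: 0.127
finger_force: 79.3
```

```bash
python3 -c "
from h import *
print(st()['effort'][5])"
```

```text
t 5.25 p [549.9 138.9 124.5] yaw 12.93 F [ 1.62 -0.31  5.29] M [-0.194 -0.096 -0.332] gap 0.127 ff 79.3 q [ 0.07  0.27  1.96  0.    0.91 -0.16]
-0.3081618156284094
```

+ stop at wing yaw 12.9° (torque 0.31). Now back the other way.

move_arm([
  [[0, 0, 0], -0.03],
  [[0, 0, 0], -0.06],
  [[0, 0, 0], -0.09],
  [[0, 0, 0], -0.12],
  [[0, 0, 0], -0.15],
  [[0, 0, 0], -0.18],
  [[0, 0, 0], -0.21],
  [[0, 0, 0], -0.24],
  [[0, 0, 0], -0.25],
  [[0, 0, 0], -0.25],
  [[0, 0, 0], -0.25],
])

```text
t: 6.17
ee_pos: [550.0, 138.8, 124.5]
orientation: [2.259, 2.182, 0.001]
force: [1.2, -0.4, 5.0]
finger_gap: 0.122
finger_force: 79.2
```

```bash
python3 -c "
from h import *
print(st()['effort'][5])"
```

```text
t 6.17 p [550.  138.8 124.5] yaw -1.98 F [ 1.25 -0.36  4.96] M [-0.092 -0.154 -0.042] gap 0.122 ff 79.2 q [ 0.07  0.27  1.96 -0.    0.91  0.1 ]
0.01929186168126762
```

move_arm([
  [[0, 0, 0], -0.018],
  [[0, 0, 0], -0.036],
  [[0, 0, 0], -0.054],
  [[0, 0, 0], -0.054],
  [[0, 0, 0], -0.054],
])

```text
t: 6.58
ee_pos: [550.0, 138.9, 124.5]
orientation: [2.319, 2.117, 0.002]
force: [1.6, -0.9, 4.9]
finger_gap: 0.13
finger_force: 79.2
```

```bash
python3 -c "
from h import *
print(st()['effort'][5])"
```

```text
t 6.58 p [550.  138.9 124.5] yaw -5.22 F [ 1.62 -0.89  4.92] M [-0.125 -0.114 -0.037] gap 0.13 ff 79.2 q [ 0.07  0.27  1.96 -0.    0.91  0.16]
-0.002242880509584211
```

move_arm([
  [[0, 0, 0], -0.018],
  [[0, 0, 0], -0.036],
  [[0, 0, 0], -0.054],
  [[0, 0, 0], -0.054],
  [[0, 0, 0], -0.054],
])

```text
t: 7.0
ee_pos: [550.1, 138.8, 124.5]
orientation: [2.378, 2.051, 0.002]
force: [1.5, -0.7, 5.6]
finger_gap: 0.129
finger_force: 79.2
```

```bash
python3 -c "
from h import *
print(st()['effort'][5])"
```

```text
t 7.0 p [550.1 138.8 124.5] yaw -8.43 F [ 1.48 -0.67  5.55] M [-0.068 -0.162  0.163] gap 0.129 ff 79.2 q [ 0.07  0.27  1.96 -0.    0.91  0.22]
0.12022966984659433
```

move_arm([
  [[0, 0, 0], -0.01],
  [[0, 0, 0], -0.02],
  [[0, 0, 0], -0.03],
  [[0, 0, 0], -0.03],
  [[0, 0, 0], -0.03],
])

```text
t: 7.42
ee_pos: [550.1, 138.8, 124.5]
orientation: [2.409, 2.014, 0.002]
force: [1.0, -0.6, 5.4]
finger_gap: 0.129
finger_force: 79.2
```

```bash
python3 -c "
from h import *
print(st()['effort'][5])"
```

```text
t 7.42 p [550.1 138.8 124.5] yaw -10.21 F [ 1.01 -0.56  5.35] M [-0.084 -0.173  0.21 ] gap 0.129 ff 79.2 q [ 0.07  0.27  1.96 -0.    0.91  0.25]
0.17156343441456556
```

move_arm([
  [[0, 0, 0], -0.01],
  [[0, 0, 0], -0.02],
  [[0, 0, 0], -0.032],
  [[0, 0, 0], -0.032],
  [[0, 0, 0], -0.032],
])

```text
t: 7.83
ee_pos: [550.1, 138.8, 124.5]
orientation: [2.443, 1.974, 0.002]
force: [1.8, -1.6, 5.4]
finger_gap: 0.128
finger_force: 79.2
```

```bash
python3 -c "
from h import *
print(st()['effort'][5])"
```

```text
t 7.83 p [550.1 138.8 124.5] yaw -12.13 F [ 1.8  -1.59  5.42] M [-0.095 -0.145  0.189] gap 0.128 ff 79.2 q [ 0.07  0.27  1.96 -0.    0.91  0.28]
0.1768211368471384
```

move_arm([
  [[0, 0, 0], -0.01],
  [[0, 0, 0], -0.02],
  [[0, 0, 0], -0.032],
  [[0, 0, 0], -0.032],
  [[0, 0, 0], -0.032],
])

```text
t: 8.25
ee_pos: [550.1, 138.8, 124.5]
orientation: [2.475, 1.933, 0.002]
force: [0.6, -1.5, 4.4]
finger_gap: 0.125
finger_force: 79.3
```

```bash
python3 -c "
from h import *
print(st()['effort'][5])"
```

```text
t 8.25 p [550.1 138.8 124.5] yaw -14.03 F [ 0.65 -1.46  4.39] M [ 0.021 -0.168  0.307] gap 0.125 ff 79.3 q [ 0.07  0.27  1.96 -0.    0.91  0.31]
0.2736545819789171
```

move_arm([
  [[0, 0, 0], -0.005],
  [[0, 0, 0], -0.01],
  [[0, 0, 0], -0.01],
  [[0, 0, 0], -0.01],
])

```text
t: 8.58
ee_pos: [550.1, 138.8, 124.5]
orientation: [2.485, 1.92, 0.002]
force: [2.2, -1.4, 5.4]
finger_gap: 0.127
finger_force: 79.3
```

```bash
python3 -c "
from h import *
print(st()['effort'][5])"
```

```text
t 8.58 p [550.1 138.8 124.5] yaw -14.62 F [ 2.2  -1.42  5.36] M [ 0.003 -0.167  0.307] gap 0.127 ff 79.3 q [ 0.07  0.27  1.96 -0.    0.91  0.32]
0.3177274391055107
```

move_arm([
  [[0, 0, 0], 0.045],
  [[0, 0, 0], 0.09],
  [[0, 0, 0], 0.135],
  [[0, 0, 0], 0.18],
  [[0, 0, 0], 0.225],
  [[0, 0, 0], 0.27],
  [[0, 0, 0], 0.315],
  [[0, 0, 0], 0.36],
  [[0, 0, 0], 0.405],
  [[0, 0, 0], 0.44],
  [[0, 0, 0], 0.46],
  [[0, 0, 0], 0.46],
])

```text
t: 9.58
ee_pos: [549.9, 138.9, 124.5]
orientation: [1.959, 2.455, 0.001]
force: [1.0, 0.6, 5.7]
finger_gap: 0.128
finger_force: 79.3
```

```bash
python3 -c "
from h import *
print(st()['effort'][5])"
```

```text
t 9.58 p [549.9 138.9 124.5] yaw 12.83 F [1.05 0.59 5.74] M [-0.148 -0.074 -0.27 ] gap 0.128 ff 79.3 q [ 0.07  0.27  1.96  0.    0.91 -0.16]
-0.3769663441926241
```

move_arm([
  [[0, 0, 0], -0.045],
  [[0, 0, 0], -0.09],
  [[0, 0, 0], -0.135],
  [[0, 0, 0], -0.18],
  [[0, 0, 0], -0.225],
  [[0, 0, 0], -0.27],
  [[0, 0, 0], -0.315],
  [[0, 0, 0], -0.36],
  [[0, 0, 0], -0.405],
  [[0, 0, 0], -0.44],
  [[0, 0, 0], -0.46],
  [[0, 0, 0], -0.46],
])

```text
t: 10.58
ee_pos: [550.1, 138.9, 124.5]
orientation: [2.486, 1.919, 0.002]
force: [2.5, -0.4, 5.6]
finger_gap: 0.126
finger_force: 79.2
```

```bash
python3 -c "
from h import *
print(st()['effort'][5])"
```

```text
t 10.58 p [550.1 138.9 124.5] yaw -14.68 F [ 2.54 -0.39  5.56] M [-0.137 -0.212  0.   ] gap 0.126 ff 79.2 q [ 0.07  0.27  1.96 -0.    0.91  0.33]
0.13079818803817034
```

move_arm([
  [[0, 0, 0], 0.045],
  [[0, 0, 0], 0.09],
  [[0, 0, 0], 0.135],
  [[0, 0, 0], 0.18],
  [[0, 0, 0], 0.225],
  [[0, 0, 0], 0.27],
  [[0, 0, 0], 0.315],
  [[0, 0, 0], 0.36],
  [[0, 0, 0], 0.405],
  [[0, 0, 0], 0.44],
  [[0, 0, 0], 0.46],
  [[0, 0, 0], 0.46],
])

```text
t: 11.58
ee_pos: [549.9, 138.8, 124.5]
orientation: [1.957, 2.457, 0.001]
force: [1.2, 0.2, 5.9]
finger_gap: 0.128
finger_force: 79.3
```

```bash
python3 -c "
from h import *
print(st()['effort'][5])"
```

```text
t 11.58 p [549.9 138.8 124.5] yaw 12.93 F [1.22 0.21 5.86] M [-0.081 -0.119 -0.038] gap 0.128 ff 79.3 q [ 0.07  0.27  1.96 -0.    0.91 -0.16]
-0.09254170814529061
```

move_arm([
  [[0, 0, 0], 0.01],
  [[0, 0, 0], 0.02],
  [[0, 0, 0], 0.04],
  [[0, 0, 0], 0.04],
  [[0, 0, 0], 0.04],
])

```text
t: 12.0
ee_pos: [550.0, 138.8, 124.5]
orientation: [1.905, 2.497, 0.001]
force: [2.0, -0.5, 5.2]
finger_gap: 0.125
finger_force: 79.3
```

```bash
python3 -c "
from h import *
print(st()['effort'][5])"
```

```text
t 12.0 p [550.  138.8 124.5] yaw 15.3 F [ 1.98 -0.5   5.16] M [-0.142 -0.101  0.001] gap 0.125 ff 79.3 q [ 0.07  0.27  1.96 -0.    0.91 -0.2 ]
0.012116495927330106
```

move_arm([
  [[0, 0, 0], 0.015],
  [[0, 0, 0], 0.03],
  [[0, 0, 0], 0.045],
  [[0, 0, 0], 0.06],
  [[0, 0, 0], 0.06],
  [[0, 0, 0], 0.06],
])

```text
t: 12.5
ee_pos: [549.9, 138.8, 124.5]
orientation: [1.826, 2.555, 0.001]
force: [0.7, -1.5, 6.4]
finger_gap: 0.126
finger_force: 79.3
```

```bash
python3 -c "
from h import *
print(st()['effort'][5])"
```

```text
t 12.5 p [549.9 138.8 124.5] yaw 18.89 F [ 0.66 -1.52  6.39] M [-0.108 -0.048  0.013] gap 0.126 ff 79.3 q [ 0.07  0.27  1.96 -0.    0.91 -0.26]
-0.007411023834720254
```

Clearly free (blade swept 0.54 rad, no torque). Swing clear.

move_arm([
  [[0, 0, 0], 0.06],
  [[0, 0, 0], 0.14],
  [[0, 0, 0], 0.22],
  [[0, 0, 0], 0.3],
  [[0, 0, 0], 0.38],
  [[0, 0, 0], 0.46],
  [[0, 0, 0], 0.54],
  [[0, 0, 0], 0.62],
  [[0, 0, 0], 0.7],
  [[0, 0, 0], 0.78],
  [[0, 0, 0], 0.86],
  [[0, 0, 0], 0.88],
])

```text
t: 13.5
ee_pos: [549.7, 138.6, 124.5]
orientation: [0.494, 3.102, -0.001]
force: [0.3, -0.6, 7.4]
finger_gap: 0.129
finger_force: 79.4
```

Run:
```python
from h import *
o=st(); print(o["effort"][5]); c=camera("wrist"); save(c,"w3.png")
```

```text
t 13.5 p [549.7 138.6 124.5] yaw 71.9 F [ 0.29 -0.57  7.41] M [-0.346  0.107  0.024] gap 0.129 ff 79.4 q [ 0.07  0.27  1.96 -0.    0.91 -1.19]
-0.09455977007746696
```

View pics/w3.png

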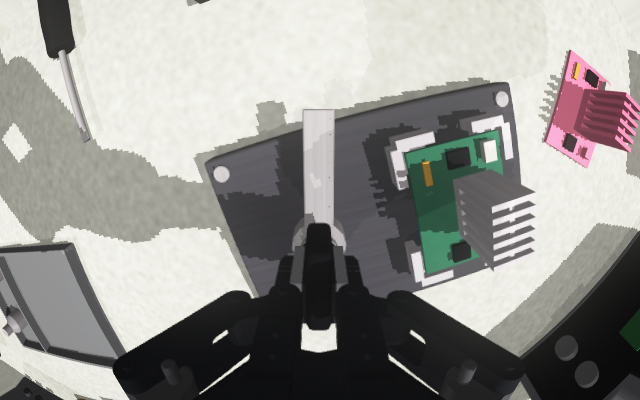

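The blade (318,165) now stands well clear of the board, which is still in its nest (450,200). Release the wing and go above the board.

move_arm([
  [[0, 0, 0], 0],
  [[0, 0, 0], 0],
  [[0, 0, 0], 0],
  [[0, 0, 0], 0],
  [[0, 0, 0], 0],
], grip=0)

```text
t: 13.97
ee_pos: [548.9, 138.9, 123.2]
orientation: [-0.5, -3.1, 0.0]
force: [-0.8, -1.2, 0.7]
finger_gap: 0.5
finger_force: 0.0
```

move_arm([
  [[0, 0, 0.06], 0],
  [[0, 0, 0.16], 0],
  [[0, 0, 0.26], 0],
  [[0, 0, 0.36], -0.1],
  [[0, 0.1, 0.36], -0.2],
  [[0.01, 0.2, 0.36], -0.32],
  [[0.012, 0.33, 0.36], -0.44],
  [[0.012, 0.33, 0.36], -0.55],
  [[0.012, 0.33, 0.36], -0.66],
  [[0.012, 0.33, 0.36], -0.77],
  [[0.012, 0.33, 0.36], -0.88],
  [[0.012, 0.33, 0.36], -0.98],
], grip=-1)

```text
t: 14.97
ee_pos: [552.7, 238.1, 231.4]
orientation: [-1.964, -2.451, 0.001]
force: [-0.6, 0.4, 0.5]
finger_gap: 1.004
finger_force: 0.0
```

move_arm([
  [[0, 0, 0], -0.1],
  [[0, 0, 0], -0.2],
  [[0, 0, 0], -0.25],
  [[0, 0, 0], -0.25],
  [[0, 0, 0], -0.25],
])

```text
t: 15.38
ee_pos: [552.9, 237.9, 231.6]
orientation: [-2.26, -2.181, 0.001]
force: [0.3, -0.6, -0.3]
finger_gap: 0.998
finger_force: 0.0
```

Run:
```python
from h import *
o=st(); c=camera("wrist"); save(c,"w4.png"); W=wcloud(c,o)
w=W.reshape(-1,3); near=np.hypot(w[:,0]-553,w[:,1]-237)<40
q=w[near&(w[:,2]>74)&(w[:,2]<86)]; print(len(q),q.mean(0).round(1),[np.round(t,1) for t in cv2.minAreaRect(q[:,:2].astype(np.float32))])
g=c["img"].astype(int).reshape(-1,3); m=(g[:,1]>g[:,0]*1.4)&(g[:,1]>g[:,2]*1.1)&(w[:,2]>25)&(w[:,2]<45)&(np.hypot(w[:,0]-553,w[:,1]-230)<60)
q=w[m]; print(len(q),np.median(q[:,2]),[np.round(t,1) for t in cv2.minAreaRect(q[:,:2].astype(np.float32))])
q=w[(abs(w[:,2]-38.5)<3)&(w[:,0]<540)&(w[:,0]>460)&(abs(w[:,1]-150)<40)]
if len(q)>20: print("blade",cv2.fitLine(q[:,:2].astype(np.float32),cv2.DIST_HUBER,0,.01,.01).ravel())
m=(w[:,2]>33.5+3)&(w[:,2]<60)&(np.abs(w[:,0]-553)<40)&(np.abs(w[:,1]-237)<15)&(np.abs(w[:,0]-553)>21)
print("comps",m.sum(),np.nanmax(w[m][:,2]) if m.any() else 0)
```

```text
t 15.38 p [552.9 237.9 231.6] yaw -2.03 F [ 0.35 -0.61 -0.28] M [0.01  0.038 0.051] gap 0.998 ff 0.0 q [0.24 0.2  1.82 0.   1.12 0.27]
887 [553.1 236.9  78.8] [array([553.3, 236.1]), array([27.3, 36.3]), np.float64(87.5)]
2553 33.28268277200317 [array([552.9, 226.6]), array([63.3, 80.2]), np.float64(88.1)]
blade [ 9.6152312e-01 -2.7472407e-01  5.0649347e+02  1.5398784e+02]
comps 285 40.78233028515223
```

View pics/w4.png

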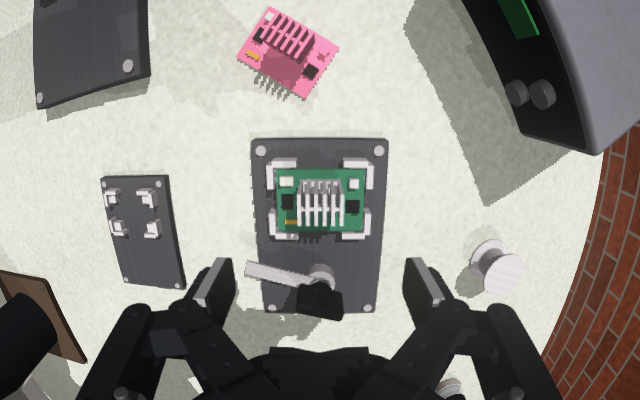

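The heat sink (320,203) measures 36x27 at top z 78.8, centre (553.2,236.5). The board is in its nest, and the blade (270,272) is turned about 74° clear. Grip across the 36 mm.

move_arm([
  [[0, -0.004, -0.12], 0],
  [[0, -0.004, -0.24], 0],
  [[0, -0.004, -0.33], 0],
  [[0, -0.004, -0.38], 0],
  [[0, -0.004, -0.38], 0],
  [[0, -0.004, -0.38], 0],
])

```text
t: 15.93
ee_pos: [552.6, 236.6, 117.1]
orientation: [-2.261, -2.18, 0.003]
force: [0.2, -0.3, 0.2]
finger_gap: 0.994
finger_force: 0.0
```

move_arm([
  [[0, 0, 0], 0],
  [[0, 0, 0], 0],
  [[0, 0, 0], 0],
  [[0, 0, 0], 0],
  [[0, 0, 0], 0],
  [[0, 0, 0], 0],
  [[0, 0, 0], 0],
  [[0, 0, 0], 0],
], grip=1, grip_force=40)

```text
t: 16.6
ee_pos: [554.0, 237.0, 119.5]
orientation: [2.261, 2.179, 0.003]
force: [-0.0, -0.5, 5.5]
finger_gap: 0.419
finger_force: 41.8
```

```bash
python3 -c "
from h import *
st()"
```

```text
t 16.6 p [554.  237.  119.5] yaw -2.11 F [-0.02 -0.46  5.47] M [-0.017  0.133  0.019] gap 0.419 ff 41.8 q [0.24 0.34 1.87 0.   0.92 0.27]
```

move_arm([
  [[0, 0, 0.02], 0],
  [[0, 0, 0.05], 0],
  [[0, 0, 0.1], 0],
  [[0, 0, 0.16], 0],
  [[0, 0, 0.22], 0],
  [[0, 0, 0.28], 0],
  [[0, 0, 0.32], 0],
  [[0, 0, 0.333], 0],
  [[0, 0, 0.333], 0],
])

```text
t: 17.35
ee_pos: [553.4, 236.8, 219.1]
orientation: [2.261, 2.179, 0.003]
force: [-0.3, -0.7, -1.3]
finger_gap: 0.418
finger_force: 40.9
```

move_arm([
  [[0, -0.03, 0], 0],
  [[0, -0.08, 0], -0.01],
  [[0, -0.15, 0], -0.02],
  [[0, -0.23, 0], -0.03],
  [[0, -0.31, 0], -0.04],
  [[0.01, -0.39, 0], -0.05],
  [[0.01, -0.47, 0], -0.06],
  [[0.01, -0.55, 0], -0.065],
  [[0.015, -0.61, 0], -0.07],
  [[0.015, -0.66, 0], -0.075],
  [[0.015, -0.68, 0], -0.08],
  [[0.015, -0.68, 0], -0.08],
])

```text
t: 18.35
ee_pos: [556.8, 31.2, 216.3]
orientation: [-2.353, -2.079, 0.003]
force: [0.3, 0.7, -1.0]
finger_gap: 0.416
finger_force: 40.9
```

move_arm([
  [[0, -0.03, 0], 0],
  [[0, -0.08, 0], -0.01],
  [[0, -0.15, 0], -0.02],
  [[0, -0.23, 0], -0.03],
  [[0, -0.31, 0], -0.04],
  [[0.01, -0.39, 0], -0.05],
  [[0.01, -0.47, 0], -0.06],
  [[0.01, -0.55, 0], -0.065],
  [[0.015, -0.61, 0], -0.07],
  [[0.015, -0.66, 0], -0.075],
  [[0.015, -0.68, 0], -0.075],
  [[0.015, -0.68, 0], -0.075],
])

```text
t: 19.35
ee_pos: [562.0, -172.1, 217.6]
orientation: [-2.432, -1.988, 0.0]
force: [-0.1, 1.0, -0.8]
finger_gap: 0.414
finger_force: 40.9
```

Run:
```python
from h import *
o=st(); c=camera("wrist"); save(c,"w5.png"); W=wcloud(c,o).reshape(-1,3)
q=W[(W[:,2]>11)&(W[:,2]<18)&(abs(W[:,0]-556)<130)&(abs(W[:,1]+204)<140)]
print(len(q),[np.round(t,1) for t in cv2.minAreaRect(q[:,:2].astype(np.float32))])
g=c["img"].astype(int).reshape(-1,3); m=(g[:,1]>g[:,0]*1.4)&(g[:,1]>g[:,2]*1.1)&(abs(W[:,0]-o["ee_pos"][0])<60)&(abs(W[:,1]-o["ee_pos"][1])<60)
q=W[m]; print(len(q),np.nanpercentile(q[:,2],[5,50,95]))
```

```text
t 19.35 p [ 562.  -172.1  217.6] yaw -11.47 F [-0.06  1.03 -0.77] M [ 0.017 -0.029  0.013] gap 0.414 ff 40.9 q [-0.47  0.18  1.87  0.    1.09 -0.27]
2578 [array([ 555. , -204.4]), array([220.5, 151.3]), np.float64(79.0)]
3301 [130.37828327 131.35347566 132.37944522]
```

View pics/w5.png

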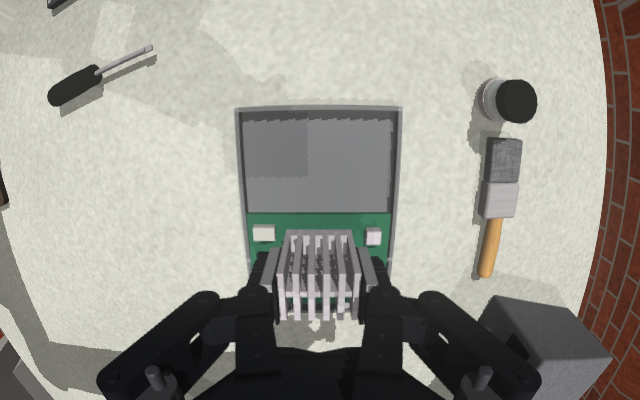

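The board (318,250) is held level over the tray's large compartment, with its top at z 131.4, so the underside must go down 125 mm. The tray centre agrees with the first estimate.

move_arm([
  [[-0.003, 0, -0.04], 0],
  [[-0.003, 0, -0.1], 0],
  [[-0.003, 0, -0.17], 0],
  [[-0.003, 0, -0.24], 0],
  [[-0.003, 0, -0.3], 0],
  [[-0.003, 0, -0.35], 0],
  [[-0.003, 0, -0.38], 0],
  [[-0.003, 0, -0.395], 0],
  [[-0.003, 0, -0.405], 0],
  [[-0.003, 0, -0.41], 0],
  [[-0.003, 0, -0.41], 0],
  [[-0.003, 0, -0.41], 0],
])

```text
t: 20.4
ee_pos: [561.8, -171.5, 95.8]
orientation: [2.43, 1.988, 0.001]
force: [0.5, 0.2, -1.4]
finger_gap: 0.414
finger_force: 40.9
```

Run:
```python
from h import *
st()
```

```text
t 20.4 p [ 561.8 -171.5   95.8] yaw -11.42 F [ 0.46  0.23 -1.38] M [-0.02  -0.025 -0.003] gap 0.414 ff 40.9 q [-0.47  0.35  1.92  0.    0.87 -0.27]
```

Still hanging. I lower it in 1–2 mm steps.

move_arm([
  [[0, 0, -0.003], 0],
  [[0, 0, -0.006], 0],
  [[0, 0, -0.006], 0],
])

```text
t: 20.65
ee_pos: [561.3, -171.4, 93.3]
orientation: [2.431, 1.989, 0.0]
force: [0.4, -0.6, -0.9]
finger_gap: 0.416
finger_force: 40.9
```

move_arm([
  [[0, 0, -0.003], 0],
  [[0, 0, -0.005], 0],
  [[0, 0, -0.005], 0],
])

```text
t: 20.9
ee_pos: [561.4, -171.5, 92.6]
orientation: [-2.431, -1.989, 0.0]
force: [-3.2, 1.8, 5.7]
finger_gap: 0.42
finger_force: 41.5
```

move_arm([
  [[0, 0, 0], 0],
  [[0, 0, 0], 0],
  [[0, 0, 0], 0],
  [[0, 0, 0], 0],
  [[0, 0, 0], 0],
  [[0, 0, 0], 0],
], grip=-0.6)

```text
t: 21.4
ee_pos: [561.2, -171.3, 91.4]
orientation: [-2.431, -1.989, 0.0]
force: [-0.0, -0.7, -0.2]
finger_gap: 0.797
finger_force: 0.0
```

move_arm([
  [[0, 0, 0.05], 0],
  [[0, 0, 0.12], 0],
  [[0, 0, 0.22], 0],
  [[0, 0, 0.32], 0],
  [[0, 0, 0.42], 0],
  [[0, 0, 0.5], 0],
  [[0, 0, 0.5], 0],
  [[0, 0, 0.5], 0],
])

```text
t: 22.07
ee_pos: [562.0, -171.7, 243.6]
orientation: [2.428, 1.987, 0.003]
force: [0.7, 0.1, -0.5]
finger_gap: 0.804
finger_force: 0.0
```

Run:
```python
from h import *
o=st(); c=camera("wrist"); W=wcloud(c,o).reshape(-1,3)
g=c["img"].astype(int).reshape(-1,3); m=(g[:,1]>g[:,0]*1.4)&(g[:,1]>g[:,2]*1.1)&(abs(W[:,0]-561)<80)&(abs(W[:,1]+172)<80)
q=W[m]; print(len(q),np.nanpercentile(q[:,2],[5,50,95]),[np.round(t,1) for t in cv2.minAreaRect(q[:,:2].astype(np.float32))])
q=W[(W[:,2]>46)&(W[:,2]<58)&(abs(W[:,0]-561)<60)&(abs(W[:,1]+172)<60)];print("sink",len(q),np.percentile(q[:,2],[5,95]),[np.round(t,1) for t in cv2.minAreaRect(q[:,:2].astype(np.float32))])
c=camera("top"); save(c,"end.png",(150,120,470,320),2.4)
```

```text
t 22.07 p [ 562.  -171.7  243.6] yaw -11.42 F [ 0.7   0.06 -0.45] M [ 0.004  0.002 -0.057] gap 0.804 ff 0.0 q [-0.47  0.15  1.85 -0.    1.14 -0.27]
2138 [5.15855781 6.31854032 7.51885109] [array([ 558.4, -179.6]), array([60.1, 79.9]), np.float64(78.5)]
sink 712 [48.53523526 53.31193389] [array([ 560.5, -171.5]), array([26. , 35.8]), np.float64(78.8)]
```

View pics/end.png

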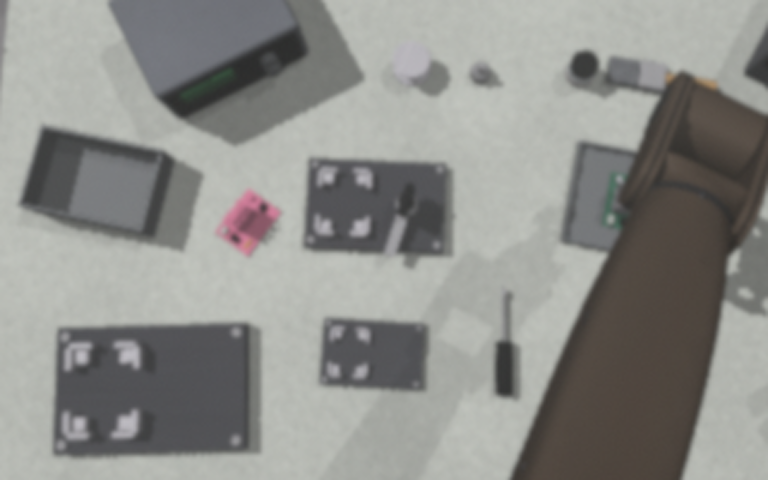

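The nest is empty (345,200), the blade stands clear at (395,235), and the board (615,200) lies flat in the tray with its top at z 6.3 and the heat sink centred. Handing in.

```bash
python3 -c "
from bench import close_job
print(close_job())"
```

```text
the job is handed in; nothing more can be done
None
```

The job is handed in at about 22 s: I worked the clamp free and swung its blade about 74° clear, then set the board flat and released it in the tray's large compartment. The heat sink sits within about 2 mm of the compartment's centre, and the arm touched nothing else that I could see; the judge returned no verdict.

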